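# Make up a door kit and a drawer kit of fittings

## Task

Make up two kits, one part to a compartment, each flat on the tray's floor and upright as it stood on the bench: in the tray with three equal compartments the door knob in the middle, an angle bracket in one end and the rubber door stop in the other (either way round). In the tray with a long and a short compartment, put the pull handle in the long one and the other angle bracket in the short one. Leave the hex nut and the pipe coupling where they are.

Things in the scene. Friction and masses are not known exactly. Their poses are not given: they have to be found in the camera images.
- door_tray: fixed low plywood tray, floor 6 mm thick, walls and dividers 6 mm thick, rims 18 mm above the bench; 264 mm long (x) by 92 mm wide (y), with two dividers across it making three equal compartments, each 80 by 80 mm inside, centred at x = -86, 0 and +86 mm, y = 0. Origin: centre of the underside, on the bench.
- drawer_tray: fixed low plywood tray, floor 6 mm thick, walls and dividers 6 mm thick, rims 18 mm above the bench; 228 mm long (x) by 92 mm wide (y), with one divider across it at x = +25 mm: the long compartment is 130 (x) by 80 (y) mm inside, centred at x = -43 mm, y = 0; the short one is 80 by 80 mm inside, centred at x = +68 mm, y = 0. Origin: centre of the underside, on the bench.
- bracket_a: steel angle bracket, an L: foot 50 (x) by 40 (y) by 8 mm flat on the bench, and an upright leg 8 mm thick (x) by 40 mm wide (y) that rises to 60 mm above the bench and whose middle lies 21 mm from the origin along +x (it stands on the foot's +x end). Origin: centre of the foot's underside. z up. About 0.15 kg. The two brackets are alike; either may go in either kit.
- bracket_b: steel angle bracket, an L: foot 50 (x) by 40 (y) by 8 mm flat on the bench, and an upright leg 8 mm thick (x) by 40 mm wide (y) that rises to 60 mm above the bench and whose middle lies 21 mm from the origin along +x (it stands on the foot's +x end). Origin: centre of the foot's underside. z up. About 0.15 kg. The two brackets are alike; either may go in either kit.
- pull_handle: dark steel bow pull handle standing on its two feet: a bar 100 mm long (x), 14 mm wide (y), 10 mm thick, its top 36 mm above the bench, on two feet 14 mm square at its ends; 26 mm of free space under the bar. Origin: middle, at the level of the feet's underside. z up. About 0.12 kg.
- door_knob: brass door knob standing on its round rose: rose 52 mm diameter, 6 mm thick; neck 20 mm diameter; knob 44 mm diameter from 28 to 42 mm above the bench, narrowing to its top at 50 mm. Origin: centre of the underside. z up. About 0.22 kg.
- door_stop: black rubber door stop, a short round post 40 mm in diameter up to 24 mm height, domed above to 34 mm. Origin: centre of the underside. z up. About 0.05 kg.
- hex_nut: large steel hexagon nut lying flat, 36 mm across flats, 20 mm high, loose. Origin: centre of the underside. Belongs to no kit.
- pipe_coupling: short copper pipe coupling standing on end, 50 mm outside diameter, 36 mm inside, 36 mm high, loose. Origin: centre of the underside. Belongs to no kit.
Mind the look-alikes: they are no part of the job. Leave any purple or red look-alike of the door_knob alone.

How it is judged:
At the end, for the whole second after the job is handed in: In the tray's x and y from its compartment's centre: knob within 20 mm; bracket, door stop (opposite ends) and other bracket within 22 mm; handle 20 mm along, 36 mm across. All upright within 0.15 rad, undersides 0 to 12 mm above the tray's underside, under 0.02 m/s (x of door_knob in the frame of door_tray between -0.02 and 0.02 m and y of door_knob in the frame of door_tray between -0.02 and 0.02 m and z of door_knob in the frame of door_tray between 0 and 0.012 m and x of pull_handle in the frame of drawer_tray between -0.063 and -0.023 m and y of pull_handle in the frame of drawer_tray between -0.036 and 0.036 m and z of pull_handle in the frame of drawer_tray between 0 and 0.012 m and angle between each of bracket_a, bracket_b, pull_handle, door_knob, door_stop's own z axis and vertical below 0.15 rad and linear speed of each of bracket_a, bracket_b, pull_handle, door_knob, door_stop below 0.02 m/s and ((x of bracket_a in the frame of door_tray between 0.064 and 0.108 m and y of bracket_a in the frame of door_tray between -0.022 and 0.022 m and z of bracket_a in the frame of door_tray between 0 and 0.012 m and x of door_stop in the frame of door_tray between -0.108 and -0.064 m and y of door_stop in the frame of door_tray between -0.022 and 0.022 m and z of door_stop in the frame of door_tray between 0 and 0.012 m and x of bracket_b in the frame of drawer_tray between 0.046 and 0.09 m and y of bracket_b in the frame of drawer_tray between -0.022 and 0.022 m and z of bracket_b in the frame of drawer_tray between 0 and 0.012 m) or (x of bracket_a in the frame of door_tray between -0.108 and -0.064 m and y of bracket_a in the frame of door_tray between -0.022 and 0.022 m and z of bracket_a in the frame of door_tray between 0 and 0.012 m and x of door_stop in the frame of door_tray between 0.064 and 0.108 m and y of door_stop in the frame of door_tray between -0.022 and 0.022 m and z of door_stop in the frame of door_tray between 0 and 0.012 m and x of bracket_b in the frame of drawer_tray between 0.046 and 0.09 m and y of bracket_b in the frame of drawer_tray between -0.022 and 0.022 m and z of bracket_b in the frame of drawer_tray between 0 and 0.012 m) or (x of bracket_b in the frame of door_tray between 0.064 and 0.108 m and y of bracket_b in the frame of door_tray between -0.022 and 0.022 m and z of bracket_b in the frame of door_tray between 0 and 0.012 m and x of door_stop in the frame of door_tray between -0.108 and -0.064 m and y of door_stop in the frame of door_tray between -0.022 and 0.022 m and z of door_stop in the frame of door_tray between 0 and 0.012 m and x of bracket_a in the frame of drawer_tray between 0.046 and 0.09 m and y of bracket_a in the frame of drawer_tray between -0.022 and 0.022 m and z of bracket_a in the frame of drawer_tray between 0 and 0.012 m) or (x of bracket_b in the frame of door_tray between -0.108 and -0.064 m and y of bracket_b in the frame of door_tray between -0.022 and 0.022 m and z of bracket_b in the frame of door_tray between 0 and 0.012 m and x of door_stop in the frame of door_tray between 0.064 and 0.108 m and y of door_stop in the frame of door_tray between -0.022 and 0.022 m and z of door_stop in the frame of door_tray between 0 and 0.012 m and x of bracket_a in the frame of drawer_tray between 0.046 and 0.09 m and y of bracket_a in the frame of drawer_tray between -0.022 and 0.022 m and z of bracket_a in the frame of drawer_tray between 0 and 0.012 m))); the robot touches nothing.
It fails at once if the hex nut is moved by more than 30 mm (distance of hex_nut from where it was at the start of the episode above 0.03 m).
It fails at once if the pipe coupling is moved by more than 30 mm (distance of pipe_coupling from where it was at the start of the episode above 0.03 m).
It also fails if it takes over 112 s, if anything falls off the work surface, if the arm or the gripper's body presses on something with over 40 N, if the wrist force passes 120 N, or if a joint passes its speed limit or range.

## Robot

A 6-joint arm with a two-finger parallel gripper is mounted at the origin on the work surface. World frame = base frame: x ahead of the robot, y to its left, z up, the work surface at z = 0. Lengths are in m, angles in rad, forces in N, time in s.
With the tool pointing down it reaches from about 0.275 to 0.975 m from the base axis. Payload 8.4 kg.
Tool frame: the origin (TCP) lies at the very end of the fingers, on their centre line; the grasp point (between the pads) lies 19 mm behind it; z points along the fingers, y is the line along which they close (so a half turn about z gives the same grasp; the last joint's range is limited). The gripper opens to 92 mm and grips with 3 to 60 N. Pads are 20 mm wide; open, the fingers measure 128 mm over their backs; the gripper's body (75 mm by 189 mm) begins 69 mm behind the grasp point.
Start: joints at [1.129, 0.353, 1.633, -0, 1.155, -0.002], TCP at [0.266, 0.566, 0.215] pointing down, gripper open.
Joint ranges: [-2.63, 2.63], [-0.92, 2.1], [0.06, 2.66], [-1.3, 4.44], [0, 2.69], [-3.02, 3.02]. Speed limits (rad/s): [2.22, 2.22, 2.79, 3.14, 3.14, 3.14].

## Interface

Orientations are given as [roll, pitch, yaw] about the fixed x, y, z axes, in that order (R = Rz(yaw) Ry(pitch) Rx(roll)).
In Python, from cell import arm gives the robot as it stands.
- The arm moves only by the tool creep_tool, called after ">>>" by a JSON object that holds its "api" and its "payload", one argument or row to a line. Schema: {"type":"object","properties":{"steps":{"type":"array","items":{"type":"array","prefixItems":[{"type":"array","items":{"type":"number"},"minItems":3,"maxItems":3},{"type":"array","items":{"type":"number"},"minItems":3,"maxItems":3},{"type":"number"}],"minItems":3,"maxItems":3},"minItems":1,"maxItems":20},"grip_force":{"type":"number"},"only":{"type":"string"},"quiet":{"type":"boolean"},"lines":{"type":"string"}},"required":["steps"],"additionalProperties":false}. steps is a list of rows, 1 to 20 of them, each written [[rx, ry, rz], [dx, dy, dz], opening]: a rotation vector rx, ry, rz in units of 0.2 rad, then dx, dy, dz in shares of the most that a row can go, 1 being 50 mm, then the finger opening in m; each row shifts and turns the commanded pose from where the row before left it, along the tool's axes as they then stand; what a row does not reach is not made up. A row lasts 1/10 s, in which the tool goes at most 0.05 m and 0.15 rad, less where a joint would pass 70% of its speed; a pose out of reach is approached as far as the arm can. The fingers move at their own pace and stop on an object; grip_force is the grip in N (left out, the last holds). Time passes only in rows, so rows that do not move let the fingers close. The tool returns the time, the measured TCP pose, the force, the opening and the grip force at its end. only (a regular expression) keeps the lines of the reply that match it, lines (a string "A,B") keeps lines A to B, and quiet returns only ok. Input that does not fit is refused with a message, and nothing moves.
- arm.get_state(): the state, without advancing time (a new reading comes with each control period).
- arm.get_image(name): name is "side" or "top" or "wrist"; returns (picture, depth): 384x512x3 uint8, blue, green, red; 384x512 float32, m along the optical axis (not along the pixel's ray), 0 where there is no reading.
- arm.get_calibration(name): a dict with "fx", "fy", "cx", "cy" (pixels), "position" and "attitude" of the camera in the world. Camera axes: x right, y up, looking along -z (the intrinsics and any distortion apply to the point x, -y, -z); pixel columns grow to the right and rows downward; lengths in m; the calibration is good to about 2 mm. A picture is of the moment at which its call begins: read the wrist's pose just before it. get_calibration takes no time and is no camera call; for the wrist camera it gives the pose at the moment of the call.
- arm.hand_in(): hands the job in; it is judged then, once.
The state is a dict: "clock": time; "joint_positions": joint angles; "joint_velocities": joint speeds; "joint_torque": joint torques, N m; "position": TCP position; "tool_rot": TCP orientation; "ft_force": force on the tool from outside, world axes, zero at the start; "moment": the same for the moment, N m; "finger_gap": finger opening in m; "gripper_force": force on a finger pad.
Only numpy, scipy, OpenCV 4.12 (cv2) and the standard library are available. Lean on these libraries where they do the work, as an engineer would, in place of code of your own. Each camera call takes 0.05 s, during which the arm holds its last target. There are 200 camera calls.

## Working session

There is one attempt and no reset: what is moved stays moved. The work goes in short steps, Python scripts to look and compute and a tool call to move; the robot and the scene stay as the last step left them, time stands still between calls to the robot, and variables do not carry over. Pictures are saved under pics/ and viewed, at most 14 in all, crops included, and the job is handed in when it is done.

```bash
mkdir -p pics; ls; python3 - <<'E'
from cell import arm
import cv2,numpy as np
for n in("top","side"):
    im,d=arm.get_image(n);cv2.imwrite(f"pics/{n}0.png",im);np.savez(f"{n}0.npz",im=im,d=d)
    print(n,arm.get_calibration(n),d.min(),d.max())
print(arm.get_state())
E
```

```text
pics
top {'fx': 418.7320373023289, 'fy': 418.7320373023289, 'cx': 254.4001111961679, 'cy': 192.6069322823077, 'position': array([0.42187641, 0.05319244, 1.10955744]), 'attitude': array([ 0.12648603,  0.00662323, -1.59155933])} 0.0 2.0157921
side {'fx': 432.7449981010691, 'fy': 432.7449981010691, 'cx': 256.2748591095703, 'cy': 187.01302971663083, 'position': array([0.22377618, 1.1548376 , 0.97021244]), 'attitude': array([ 0.89449982,  0.00586113, -2.86742639])} 0.0 3.647111
{'clock': 0.1, 'joint_positions': array([ 1.12856627e+00,  3.53579690e-01,  1.63405388e+00,  2.37406580e-05,
        1.15517205e+00, -2.40788386e-03]), 'joint_velocities': array([-1.57990087e-05, -2.28891727e-03, -3.10030406e-03, -7.12754456e-05,
       -1.28682934e-04,  1.29813398e-03]), 'joint_torque': array([-7.32740846e-04, -5.94901514e+01, -3.34933197e+01,  6.96850265e-02,
        1.83003664e-02, -6.74527519e-05]), 'position': array([0.26592299, 0.56512552, 0.21394077]), 'tool_rot': array([-3.14037975e+00, -2.46284476e-05,  2.70176087e+00]), 'ft_force': array([-0.69336487, -1.11996737, -0.51815138]), 'moment': array([-0.07255218,  0.02446858,  0.03075343]), 'gripper_force': 0.0, 'finger_gap': 0.09197277048144216}
```

View pics/top0.png

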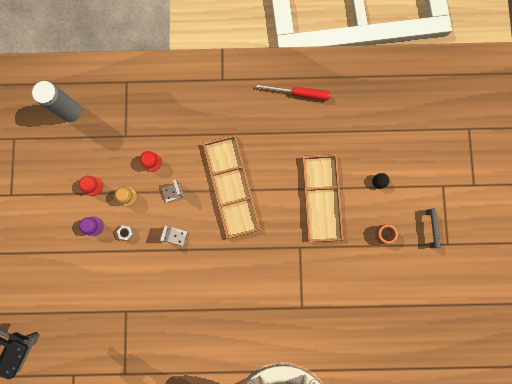

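View pics/side0.png

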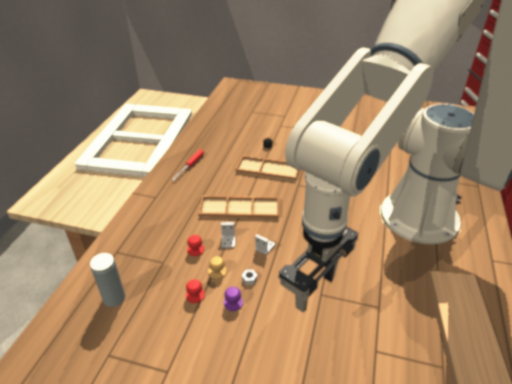

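The top view shows the door tray at (232,187), and the drawer tray at (322,198) with its short compartment at the top end. The brass knob is at (125,196), the brackets at (173,189) and (174,236), the stop at (380,181) and the handle at (434,228). Things to leave are the nut (124,233), the coupling (387,234), red knobs (90,185) and (150,161), and a purple knob (91,226). The side view agrees.

```bash
cat > h.py <<'E'
import numpy as np,cv2
from scipy.spatial.transform import Rotation as R
from cell import arm
def cam(n):
    c=arm.get_calibration(n); return c,R.from_euler('xyz',c['attitude']).as_matrix(),np.array(c['position'])
def cloud(d,n,k=None):
    c,M,p=k or cam(n); v,u=np.mgrid[:d.shape[0],:d.shape[1]]
    P=np.stack([(u-c['cx'])/c['fx']*d,-(v-c['cy'])/c['fy']*d,-d],-1)
    return P@M.T+p
def ray(u,v,n,k=None):
    c,M,p=k or cam(n); r=M@np.array([(u-c['cx'])/c['fx'],-(v-c['cy'])/c['fy'],-1]); return p,r/np.linalg.norm(r)
def onz(u,v,n,z,k=None):
    p,r=ray(u,v,n,k); return p+r*(z-p[2])/r[2]
def tri(a,b):
    (p,r),(q,s)=a,b; t=np.linalg.lstsq(np.stack([r,-s],1),q-p,rcond=None)[0]
    A,B=p+r*t[0],q+s*t[1]; return (A+B)/2,np.linalg.norm(A-B)
E
python3 - <<'E'
from h import *
np.set_printoptions(precision=4,suppress=True)
for n in("top","side"):
    f=np.load(n+"0.npz");im,d=f['im'],f['d'];W=cloud(d,n);z=W[...,2]
    b=(d>0)&(abs(z)<.02)&(W[...,0]>.2)&(W[...,0]<.8)&(abs(W[...,1])<.6)
    print(n,"bench z",np.median(z[b]),z[b].std())
    hsv=cv2.cvtColor(im,cv2.COLOR_BGR2HSV)
    m=((d>0)&(z>np.median(z[b])+.006)&(z<.08)&(W[...,0]>.25)&(W[...,0]<.8)&(abs(W[...,1])<.5)).astype(np.uint8)
    k,l,s,c=cv2.connectedComponentsWithStats(m)
    for i in range(1,k):
        if s[i,4]<40: continue
        q=l==i;P=W[q];h=np.percentile(P[:,2],95);r=cv2.minAreaRect(P[:,:2].astype(np.float32)*1000)
        print(np.round(c[i]),s[i,4],"h",round(h,4),"rect",np.round(r[0],1),np.round(r[1],1),round(r[2],1),"col",im[q].mean(0).round())
E
```

```text
top bench z -0.000969450910524916 0.0033607847855297965
[231. 187.] 1864 h 0.0191 rect [581.5 119.4] [264.   92.1] 13.4 col [104. 160. 209.]
[149. 160.] 270 h 0.0506 rect [653.2 333.5] [44.7 44.5] 62.2 col [ 44.  54. 209.]
[323. 198.] 1791 h 0.0189 rect [ 545.5 -121. ] [228.2  93.2] 1.7 col [105. 161. 208.]
[381. 180.] 205 h 0.0343 rect [ 586.5 -275.9] [38.  37.9] 19.3 col [31. 37. 43.]
[ 90. 184.] 238 h 0.051 rect [590.5 484.1] [32.  51.4] 84.4 col [ 48.  63. 208.]
[173. 191.] 260 h 0.0608 rect [569. 275.] [40.  50.2] 17.5 col [127. 145. 164.]
[124. 195.] 280 h 0.0503 rect [560.7 394.4] [48.3 43.8] 0.3 col [ 75. 146. 200.]
[434. 228.] 280 h 0.0375 rect [ 458.7 -402.8] [99.2 17.1] 2.5 col [80. 89. 96.]
[ 90. 225.] 279 h 0.0507 rect [484.  480.4] [38.5 50.1] 88.3 col [134.  66. 134.]
[125. 232.] 188 h 0.0217 rect [465.  397.4] [39.4 36.7] 88.3 col [132. 145. 159.]
[173. 235.] 312 h 0.0598 rect [453.3 267.2] [50.8 39.9] 72.5 col [156. 173. 189.]
[386. 234.] 249 h 0.0376 rect [ 446.1 -279.9] [49.  48.9] 51.6 col [ 65. 100. 170.]
side bench z 0.0004493105008815945 0.0037327618430231433
[268. 143.] 84 h 0.0349 rect [ 583.5 -268.1] [36.1 39.5] 42.7 col [40. 52. 64.]
[266. 168.] 672 h 0.0199 rect [ 541.8 -117. ] [227.1 105.1] 2.3 col [109. 156. 191.]
[239. 207.] 1102 h 0.0198 rect [580.2 123.3] [261.8 101.2] 13.7 col [109. 156. 193.]
[228. 234.] 280 h 0.0597 rect [567.  279.4] [39.9 52.5] 15.7 col [131. 144. 152.]
[195. 244.] 216 h 0.0523 rect [650.9 341.7] [47.  42.4] 14.0 col [ 54.  61. 190.]
[263. 244.] 212 h 0.0602 rect [450.5 272. ] [50.9 41.8] 72.5 col [146. 159. 165.]
[216. 265.] 227 h 0.052 rect [557.3 404.9] [44.  42.7] 25.5 col [ 89. 155. 192.]
[249. 277.] 157 h 0.0232 rect [462.4 402.3] [39.2 37.8] 15.0 col [169. 180. 186.]
[196. 285.] 113 h 0.052 rect [587.6 488.1] [42.4 23.4] 1.6 col [ 72.  82. 227.]
[234. 293.] 134 h 0.0521 rect [481.4 484.6] [42.6 30.6] 0.7 col [172. 101. 171.]
```

```bash
python3 - <<'E'
from h import *
np.set_printoptions(precision=4,suppress=True)
for n in("top","side"):
    f=np.load(n+"0.npz");W=cloud(f['d'],n).reshape(-1,3)
    for c in((.568,.277),(.452,.2695)):
        P=W[(np.hypot(*(W[:,:2]-c).T)<.045)]
        H=P[P[:,2]>.054];L=P[P[:,2]>.045]
        r=cv2.minAreaRect(L[:,:2].astype(np.float32)*1000)
        print(n,c,len(H),H.mean(0),"rect",np.round(r[0],1),np.round(r[1],1),round(r[2],1),"dir",np.degrees(np.arctan2(*(H.mean(0)[:2]-c)[::-1])))
    P=W[np.hypot(*(W[:,:2]-(.559,.398)).T)<.04]; print("knob top",P[P[:,2]>.045].mean(0))
# triangulate tops of both views (leg tops / knob / stop blobs)
E
```

```text
top (0.568, 0.277) 51 [0.5748 0.2551 0.0587] rect [575.  255.4] [39.   8.5] 17.9 dir -72.7248084362682
top (0.452, 0.2695) 57 [0.4591 0.2866 0.0584] rect [459.4 286.3] [ 9.3 39.7] 74.9 dir 67.43103878713895
knob top [0.5602 0.397  0.0481]
side (0.568, 0.277) 41 [0.5729 0.2601 0.0588] rect [572.2 260.6] [40.  13.2] 14.7 dir -73.75695442531585
side (0.452, 0.2695) 44 [0.456  0.2918 0.0587] rect [456.7 290.2] [12.4 40.9] 72.5 dir 79.8772928668505
knob top [0.5574 0.4032 0.0491]
```

Careful with the scale: shifts go in shares of 50 mm and turns go in units of 0.2 rad. That gives: -0.039 m is -0.78, -0.0143 m is -0.286.

```bash
cat >> h.py <<'E'
def to(x,y,z,close=None):
    "tool-axis deltas to a world TCP (m); close = wanted closing direction, deg. Translate first, then turn."
    s=arm.get_state();M=R.from_euler('xyz',s['tool_rot']).as_matrix();d=M.T@(np.array([x,y,z])-s['position'])
    rz=0
    if close is not None:
        c=np.degrees(np.arctan2(M[1,1],M[0,1])); rz=-((close-c+90)%180-90)   # tool z is down
    return np.round(d,4),"rz",round(np.radians(rz),3),"tilt",np.round(M[:2,2],4)
E
```

>>> {"api": "creep_tool", "payload": {
  "steps": [
    [[0, 0, 0], [-0.78, -0.286, -0.08], 0.092],
    [[0, 0, 0], [-0.78, -0.286, -0.08], 0.092],
    [[0, 0, 0], [-0.78, -0.286, -0.08], 0.092],
    [[0, 0, 0], [-0.78, -0.286, -0.08], 0.092],
    [[0, 0, 0], [-0.78, -0.286, -0.08], 0.092],
    [[0, 0, 0], [-0.78, -0.286, -0.08], 0.092],
    [[0, 0, 0], [-0.78, -0.286, -0.08], 0.092],
    [[0, 0, 0], [-0.78, -0.286, -0.08], 0.092],
    [[0, 0, 0], [0, 0, 0], 0.092],
    [[0, 0, 0], [0, 0, 0], 0.092]
  ],
  "grip_force": 20
}}

```text
clock: 1.1
position: [0.4999, 0.3286, 0.2462]
tool_rot: [-3.141, -0.001, 2.7]
ft_force: [-0.5, 0.5, 1.6]
finger_gap: 0.092
gripper_force: 0.0
```

```bash
python3 - <<'E'
from h import *
k=cam("wrist");im,d=arm.get_image("wrist");cv2.imwrite("pics/w1.png",im)
c,M,p=k;print(c,M.round(3))
W=cloud(d,"wrist",k);z=W[...,2]
m=((d>0)&(z>.006)&(z<.08)).astype(np.uint8)
n,l,s,ct=cv2.connectedComponentsWithStats(m)
for i in range(1,n):
    if s[i,4]<150: continue
    q=l==i;P=W[q];r=cv2.minAreaRect(P[:,:2].astype(np.float32)*1000);H=P[P[:,2]>np.percentile(P[:,2],98)-.006]
    print(np.round(ct[i]),s[i,4],"rect",np.round(r[0],1),np.round(r[1],1),round(r[2],1),"top",H.mean(0).round(4),"col",im[q].mean(0).round())
E
```

```text
{'fx': 283.04183689342995, 'fy': 283.04183689342995, 'cx': 252.72319985392352, 'cy': 197.30346464059045, 'position': array([0.43362615, 0.35956622, 0.41626487]), 'attitude': array([-2.61565619e-01, -4.38733035e-04,  1.12790048e+00])} [[ 0.429 -0.873 -0.234]
 [ 0.904  0.414  0.11 ]
 [ 0.    -0.259  0.966]]
[357. 114.] 1215 rect [482.2 485.2] [46.7 47.2] 24.4 top [0.4831 0.4869 0.0494] col [158.  73. 149.]
[289. 129.] 641 rect [464.4 399.5] [35.9 40.4] 47.5 top [0.4642 0.3997 0.0202] col [156. 164. 172.]
[202. 163.] 998 rect [453.2 268.6] [50.4 40. ] 72.9 top [0.4591 0.2889 0.0597] col [172. 185. 194.]
[386. 185.] 1110 rect [590.2 488.8] [44.4 49.7] 67.0 top [0.5898 0.4907 0.0493] col [  3.  14. 215.]
[317. 193.] 937 rect [558.3 399.5] [47.  45.6] 66.4 top [0.5592 0.3986 0.0493] col [ 52. 163. 205.]
[113. 230.] 1894 rect [490.2  98.9] [76.4 94. ] 13.3 top [0.4797 0.0973 0.0172] col [ 97. 161. 201.]
[238. 234.] 1172 rect [569.  276.7] [40.4 49.9] 17.9 top [0.5749 0.2577 0.0593] col [138. 150. 159.]
[300. 264.] 902 rect [650. 334.] [44.4 49.9] 23.4 top [0.6509 0.3353 0.0493] col [  5.  17. 205.]
[  5. 256.] 165 rect [450.2 -78.8] [34.6  8.2] 2.9 top [ 0.4536 -0.0773  0.016 ] col [ 43.  89. 129.]
[187. 280.] 696 rect [623.  159.1] [74.4 69.2] 35.6 top [0.6101 0.1667 0.0171] col [ 91. 151. 192.]
[193. 331.] 520 rect [703.4 125.5] [87.4 42.9] 65.0 top [0.7001 0.1228 0.0174] col [ 68. 127. 170.]
```

View pics/w1.png

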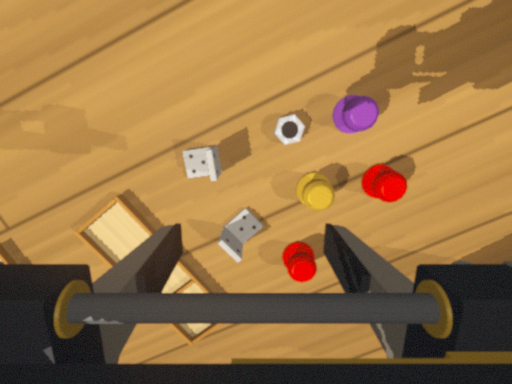

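The wrist picture shows the brass knob at (317,193), brackets at (202,163) and (238,234), and the nut at (289,129). All three views agree to 3 mm. I'll take the knob first.

```bash
python3 -c "
from h import *
print(to(.559,.399,.1));print(to(.559,.399,.016))"
```

```text
(array([-0.0244,  0.0887,  0.1461]), 'rz', np.float64(0.0), 'tilt', array([-0.001 , -0.0001]))
(array([-0.0245,  0.0887,  0.2301]), 'rz', np.float64(0.0), 'tilt', array([-0.001 , -0.0001]))
```

>>> {"api": "creep_tool", "payload": {
  "steps": [
    [[0, 0, 0], [-0.12, 0.44, 0.5], 0.066],
    [[0, 0, 0], [-0.12, 0.44, 0.5], 0.066],
    [[0, 0, 0], [-0.12, 0.44, 0.5], 0.066],
    [[0, 0, 0], [-0.128, 0.454, 0.5], 0.066],
    [[0, 0, 0], [0, 0, 0.8], 0.066],
    [[0, 0, 0], [0, 0, 0.8], 0.066],
    [[0, 0, 0], [0, 0, 0.6], 0.066],
    [[0, 0, 0], [0, 0, 0.4], 0.066],
    [[0, 0, 0], [0, 0, 0], 0.066],
    [[0, 0, 0], [0, 0, 0], 0.066],
    [[0, 0, 0], [0, 0, 0], 0.03],
    [[0, 0, 0], [0, 0, 0], 0.03],
    [[0, 0, 0], [0, 0, 0], 0.03],
    [[0, 0, 0], [0, 0, 0], 0.03],
    [[0, 0, 0], [0, 0, 0], 0.03],
    [[0, 0, 0], [0, 0, 0], 0.03]
  ],
  "grip_force": 25
}}

```text
clock: 2.75
position: [0.5601, 0.3996, 0.0178]
tool_rot: [3.14, 0.001, 2.702]
ft_force: [-1.2, -0.2, 7.0]
finger_gap: 0.0427
gripper_force: 25.0
```

```bash
python3 -c "
from h import *
print(to(.581,.121,.1),to(.581,.121,.024))"
```

```text
(array([-0.1376, -0.2431, -0.0825]), 'rz', np.float64(0.0), 'tilt', array([0.0013, 0.0012])) (array([-0.1376, -0.2432, -0.0065]), 'rz', np.float64(0.0), 'tilt', array([0.0013, 0.0012]))
```

To row units: -0.04 m is -0.8, 0.04 m is 0.8.

>>> {"api": "creep_tool", "payload": {
  "steps": [
    [[0, 0, 0], [0, 0, -0.6], 0.03],
    [[0, 0, 0], [0, 0, -0.8], 0.03],
    [[0, 0, 0], [0, 0, -0.6], 0.03],
    [[0, 0, 0], [-0.4, -0.7, 0], 0.03],
    [[0, 0, 0], [-0.4, -0.7, 0], 0.03],
    [[0, 0, 0], [-0.4, -0.7, 0], 0.03],
    [[0, 0, 0], [-0.4, -0.7, 0], 0.03],
    [[0, 0, 0], [-0.4, -0.7, 0], 0.03],
    [[0, 0, 0], [-0.4, -0.7, 0], 0.03],
    [[0, 0, 0], [-0.352, -0.664, 0], 0.03],
    [[0, 0, 0], [0, 0, 0], 0.03],
    [[0, 0, 0], [0, 0, 0.8], 0.03],
    [[0, 0, 0], [0, 0, 0.6], 0.03],
    [[0, 0, 0], [0, 0, 0.3], 0.03],
    [[0, 0, 0], [0, 0, 0], 0.03]
  ]
}}

```text
clock: 4.25
position: [0.5788, 0.1204, 0.0296]
tool_rot: [-3.139, -0.003, 2.702]
ft_force: [0.5, -0.0, -2.1]
finger_gap: 0.0427
gripper_force: 25.0
```

```bash
python3 -c "
from h import *
print(to(.581,.121,.0245));s=arm.get_state();print(s['finger_gap'])"
```

```text
(array([-0.0018,  0.0015,  0.0051]), 'rz', np.float64(0.0), 'tilt', array([-0.0041, -0.0008]))
0.042674326082578644
```

To row units: -0.04 m is -0.8, -0.03 m is -0.6.

>>> {"api": "creep_tool", "payload": {
  "steps": [
    [[0, 0, 0], [0, 0, 0.08], 0.03],
    [[0, 0, 0], [0, 0, 0.02], 0.03],
    [[0, 0, 0], [0, 0, 0], 0.03],
    [[0, 0, 0], [0, 0, 0], 0.066],
    [[0, 0, 0], [0, 0, 0], 0.066],
    [[0, 0, 0], [0, 0, 0], 0.066],
    [[0, 0, 0], [0, 0, -0.6], 0.066],
    [[0, 0, 0], [0, 0, -0.8], 0.066],
    [[0, 0, 0], [0, 0, -0.8], 0.066],
    [[0, 0, 0], [0, 0, 0], 0.066],
    [[0, 0, 0], [0, 0, 0], 0.066]
  ]
}}

```text
clock: 5.35
position: [0.5812, 0.1205, 0.1377]
tool_rot: [3.14, 0.002, 2.702]
ft_force: [0.7, -0.3, 0.1]
finger_gap: 0.0663
gripper_force: 0.0
```

```bash
python3 -c "
from h import *
print(to(.5747,.2574,.13,-72.3),to(.5747,.2574,.03,-72.3))"
```

```text
(array([0.0642, 0.1211, 0.0078]), 'rz', np.float64(-0.749), 'tilt', array([0.0025, 0.0005])) (array([0.0644, 0.1209, 0.1078]), 'rz', np.float64(-0.749), 'tilt', array([0.0025, 0.0005]))
```

To row units: 0.04 m is 0.8, 0.016 m is 0.32, -0.15 rad is -0.75.

>>> {"api": "creep_tool", "payload": {
  "steps": [
    [[0, 0, 0], [0.32, 0.6, 0], 0.04],
    [[0, 0, 0], [0.32, 0.6, 0], 0.04],
    [[0, 0, 0], [0.32, 0.6, 0], 0.04],
    [[0, 0, 0], [0.326, 0.62, 0], 0.04],
    [[0, 0, -0.75], [0, 0, 0], 0.04],
    [[0, 0, -0.75], [0, 0, 0], 0.04],
    [[0, 0, -0.75], [0, 0, 0], 0.04],
    [[0, 0, -0.75], [0, 0, 0], 0.04],
    [[0, 0, -0.745], [0, 0, 0], 0.04],
    [[0, 0, 0], [0, 0, 0], 0.04],
    [[0, 0, 0], [0, 0, 0.8], 0.04],
    [[0, 0, 0], [0, 0, 0.8], 0.04],
    [[0, 0, 0], [0, 0, 0.56], 0.04],
    [[0, 0, 0], [0, 0, 0], 0.04],
    [[0, 0, 0], [0, 0, 0], 0.04]
  ]
}}

```text
clock: 6.85
position: [0.5734, 0.257, 0.0281]
tool_rot: [-3.141, -0.002, -2.835]
ft_force: [0.1, -0.2, 0.7]
finger_gap: 0.0399
gripper_force: 0.0
```

```bash
python3 -c "
from h import *
print(to(.5747,.2574,.03,-72.3))"
```

```text
(array([-0.0014, -0.    , -0.0019]), 'rz', np.float64(-0.002), 'tilt', array([-0.0017, -0.0008]))
```

To row units: -0.03 m is -0.6, -0.02 m is -0.4.

>>> {"api": "creep_tool", "payload": {
  "steps": [
    [[0, 0, 0], [0, 0, 0], 0],
    [[0, 0, 0], [0, 0, 0], 0],
    [[0, 0, 0], [0, 0, 0], 0],
    [[0, 0, 0], [0, 0, 0], 0],
    [[0, 0, 0], [0, 0, 0], 0],
    [[0, 0, 0], [0, 0, 0], 0],
    [[0, 0, 0], [0, 0, -0.4], 0],
    [[0, 0, 0], [0, 0, -0.6], 0],
    [[0, 0, 0], [0, 0, -0.6], 0],
    [[0, 0, 0], [0, 0, 0], 0]
  ],
  "grip_force": 30
}}

```text
clock: 7.85
position: [0.5761, 0.2583, 0.1125]
tool_rot: [3.141, 0.006, -2.832]
ft_force: [0.2, -0.2, -1.1]
finger_gap: 0.0074
gripper_force: 30.0
```

```bash
python3 -c "
from h import *
print(to(.6697,.1205,.12),to(.6697,.1205,.036))"
```

```text
(array([-0.0472, -0.1597, -0.0074]), 'rz', np.float64(0.0), 'tilt', array([0.0056, 0.0025])) (array([-0.0467, -0.1598,  0.0766]), 'rz', np.float64(0.0), 'tilt', array([0.0056, 0.0025]))
```

To row units: -0.032 m is -0.64, -0.0317 m is -0.634.

>>> {"api": "creep_tool", "payload": {
  "steps": [
    [[0, 0, 0], [-0.18, -0.64, 0], 0],
    [[0, 0, 0], [-0.18, -0.64, 0], 0],
    [[0, 0, 0], [-0.18, -0.64, 0], 0],
    [[0, 0, 0], [-0.18, -0.64, 0], 0],
    [[0, 0, 0], [-0.214, -0.634, 0], 0],
    [[0, 0, 0], [0, 0, 0], 0],
    [[0, 0, 0], [0, 0, 0.6], 0],
    [[0, 0, 0], [0, 0, 0.5], 0],
    [[0, 0, 0], [0, 0, 0.3], 0],
    [[0, 0, 0], [0, 0, 0], 0],
    [[0, 0, 0], [0, 0, 0], 0]
  ]
}}

```text
clock: 8.95
position: [0.6665, 0.1197, 0.0381]
tool_rot: [3.141, -0.001, -2.832]
ft_force: [0.4, -0.8, -0.9]
finger_gap: 0.0077
gripper_force: 30.0
```

```bash
python3 -c "
from h import *
print(to(.6697,.1205,.0345))"
```

```text
(array([-0.0033, -0.0003,  0.0036]), 'rz', np.float64(0.0), 'tilt', array([-0.0009, -0.0001]))
```

>>> {"api": "creep_tool", "payload": {
  "steps": [
    [[0, 0, 0], [-0.04, 0, 0.04], 0],
    [[0, 0, 0], [0, 0, 0.03], 0],
    [[0, 0, 0], [0, 0, 0], 0],
    [[0, 0, 0], [0, 0, 0], 0.04],
    [[0, 0, 0], [0, 0, 0], 0.04],
    [[0, 0, 0], [0, 0, 0], 0.04],
    [[0, 0, 0], [0, 0, -0.6], 0.04],
    [[0, 0, 0], [0, 0, -0.8], 0.04],
    [[0, 0, 0], [0, 0, -0.8], 0.04],
    [[0, 0, 0], [0, 0, 0], 0.04],
    [[0, 0, 0], [0, 0, 0], 0.04]
  ]
}}

```text
clock: 10.05
position: [0.6694, 0.1201, 0.1462]
tool_rot: [-3.141, 0.002, -2.832]
ft_force: [-1.1, -0.0, -0.5]
finger_gap: 0.0401
gripper_force: 0.0
```

```bash
python3 -c "
from h import *
print(to(.4587,.289,.03,72.8))"
```

```text
(array([0.1496, 0.2251, 0.1158]), 'rz', np.float64(0.609), 'tilt', array([0.0022, 0.0004]))
```

>>> {"api": "creep_tool", "payload": {
  "steps": [
    [[0, 0, 0], [0.5, 0.75, 0], 0.04],
    [[0, 0, 0], [0.5, 0.75, 0], 0.04],
    [[0, 0, 0], [0.5, 0.75, 0], 0.04],
    [[0, 0, 0], [0.5, 0.75, 0], 0.04],
    [[0, 0, 0], [0.5, 0.75, 0], 0.04],
    [[0, 0, 0], [0.492, 0.752, 0], 0.04],
    [[0, 0, 0.75], [0, 0, 0], 0.04],
    [[0, 0, 0.75], [0, 0, 0], 0.04],
    [[0, 0, 0.75], [0, 0, 0], 0.04],
    [[0, 0, 0.75], [0, 0, 0], 0.04],
    [[0, 0, 0.045], [0, 0, 0], 0.04],
    [[0, 0, 0], [0, 0, 0], 0.04],
    [[0, 0, 0], [0, 0, 0.8], 0.04],
    [[0, 0, 0], [0, 0, 0.8], 0.04],
    [[0, 0, 0], [0, 0, 0.7], 0.04],
    [[0, 0, 0], [0, 0, 0], 0.04],
    [[0, 0, 0], [0, 0, 0], 0.04]
  ]
}}

```text
clock: 11.75
position: [0.4575, 0.2886, 0.03]
tool_rot: [-3.14, -0.001, 2.844]
ft_force: [-0.2, 0.4, 1.9]
finger_gap: 0.04
gripper_force: 0.0
```

```bash
python3 -c "
from h import *
print(to(.4587,.289,.03,72.8))"
```

```text
(array([-0.001 ,  0.0007, -0.    ]), 'rz', np.float64(0.002), 'tilt', array([-0.0015, -0.0009]))
```

To row units: -0.04 m is -0.8, -0.03 m is -0.6.

>>> {"api": "creep_tool", "payload": {
  "steps": [
    [[0, 0, 0], [0, 0, 0], 0],
    [[0, 0, 0], [0, 0, 0], 0],
    [[0, 0, 0], [0, 0, 0], 0],
    [[0, 0, 0], [0, 0, 0], 0],
    [[0, 0, 0], [0, 0, 0], 0],
    [[0, 0, 0], [0, 0, 0], 0],
    [[0, 0, 0], [0, 0, -0.6], 0],
    [[0, 0, 0], [0, 0, -0.8], 0],
    [[0, 0, 0], [0, 0, -0.8], 0],
    [[0, 0, 0], [0, 0, 0], 0]
  ]
}}

```text
clock: 12.75
position: [0.4606, 0.2906, 0.1451]
tool_rot: [3.135, 0.005, 2.842]
ft_force: [0.7, 0.7, -1.4]
finger_gap: 0.0077
gripper_force: 30.0
```

```bash
python3 -c "
from h import *
print(to(.6185,-.098,.12),to(.6185,-.098,.0365))"
```

```text
(array([-0.2655, -0.3248,  0.0245]), 'rz', np.float64(0.0), 'tilt', array([0.007 , 0.0044])) (array([-0.265 , -0.3253,  0.108 ]), 'rz', np.float64(0.0), 'tilt', array([0.007 , 0.0044]))
```

>>> {"api": "creep_tool", "payload": {
  "steps": [
    [[0, 0, 0], [-0.53, -0.65, 0], 0],
    [[0, 0, 0], [-0.53, -0.65, 0], 0],
    [[0, 0, 0], [-0.53, -0.65, 0], 0],
    [[0, 0, 0], [-0.53, -0.65, 0], 0],
    [[0, 0, 0], [-0.53, -0.65, 0], 0],
    [[0, 0, 0], [-0.53, -0.65, 0], 0],
    [[0, 0, 0], [-0.53, -0.65, 0], 0],
    [[0, 0, 0], [-0.53, -0.65, 0], 0],
    [[0, 0, 0], [-0.53, -0.65, 0], 0],
    [[0, 0, 0], [-0.53, -0.65, 0], 0],
    [[0, 0, 0], [0, 0, 0], 0],
    [[0, 0, 0], [0, 0, 0.8], 0],
    [[0, 0, 0], [0, 0, 0.7], 0],
    [[0, 0, 0], [0, 0, 0.4], 0],
    [[0, 0, 0], [0, 0, 0], 0],
    [[0, 0, 0], [0, 0, 0], 0]
  ]
}}

```text
clock: 14.35
position: [0.6145, -0.0994, 0.0448]
tool_rot: [-3.141, -0.001, 2.842]
ft_force: [-0.2, 0.2, -0.6]
finger_gap: 0.0079
gripper_force: 30.0
```

```bash
python3 -c "
from h import *
print(to(.6185,-.098,.0365))"
```

```text
(array([-0.0034,  0.0025,  0.0083]), 'rz', np.float64(0.0), 'tilt', array([-0.0013,  0.0003]))
```

To row units: -0.04 m is -0.8, -0.03 m is -0.6.

>>> {"api": "creep_tool", "payload": {
  "steps": [
    [[0, 0, 0], [-0.06, 0.04, 0.08], 0],
    [[0, 0, 0], [0, 0, 0.05], 0],
    [[0, 0, 0], [0, 0, 0.03], 0],
    [[0, 0, 0], [0, 0, 0], 0],
    [[0, 0, 0], [0, 0, 0], 0.04],
    [[0, 0, 0], [0, 0, 0], 0.04],
    [[0, 0, 0], [0, 0, 0], 0.04],
    [[0, 0, 0], [0, 0, -0.6], 0.04],
    [[0, 0, 0], [0, 0, -0.8], 0.04],
    [[0, 0, 0], [0, 0, -0.8], 0.04],
    [[0, 0, 0], [0, 0, 0], 0.06]
  ]
}}

```text
clock: 15.45
position: [0.622, -0.0995, 0.153]
tool_rot: [3.14, 0.009, 2.842]
ft_force: [0.3, 0.5, 0.3]
finger_gap: 0.0462
gripper_force: 0.0
```

```bash
python3 - <<'E'
from h import *
for n in("top","side"):
    im,d=arm.get_image(n);cv2.imwrite(f"pics/{n}1.png",im);W=cloud(d,n);z=W[...,2]
    for c in((.665,.1405),(.581,.121),(.6125,-.118)):
        P=W[(np.hypot(W[...,0]-c[0],W[...,1]-c[1])<.038)&(d>0)&(z>.03)&(z<.085)]
        if len(P): print(n,c,len(P),"top",np.percentile(P[:,2],95).round(4),P[P[:,2]>np.percentile(P[:,2],95)-.01].mean(0).round(4))
print(to(.5848,-.272,.13,58.4),to(.5848,-.272,.012,58.4))
E
```

```text
top (0.665, 0.1405) 58 top 0.0665 [0.6693 0.1188 0.0637]
top (0.581, 0.121) 228 top 0.0572 [0.5807 0.1182 0.053 ]
side (0.665, 0.1405) 121 top 0.0679 [0.6666 0.1236 0.0642]
side (0.581, 0.121) 130 top 0.0593 [0.5771 0.127  0.0547]
side (0.6125, -0.118) 92 top 0.0662 [ 0.6151 -0.095   0.0627]
(array([-0.0183, -0.1754,  0.0181]), 'rz', np.float64(0.252), 'tilt', array([ 0.0023, -0.0004])) (array([-0.0181, -0.1754,  0.1361]), 'rz', np.float64(0.252), 'tilt', array([ 0.0023, -0.0004]))
```

View pics/top1.png

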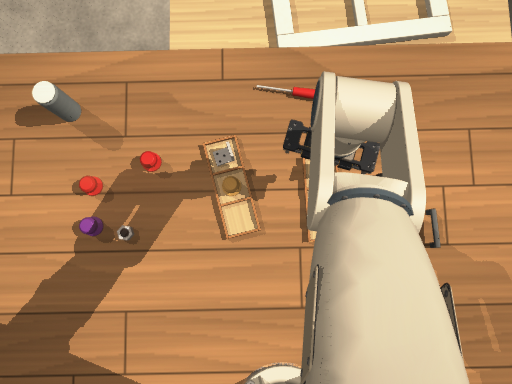

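The top view shows one bracket in the far compartment at (222,155) and the knob in the middle at (231,184), both standing at the right height. The arm hides the drawer tray, but the side depth shows that bracket in place. The stop is next.

To row units: 0.04 m is 0.8, -0.0354 m is -0.708, 0.126 rad is 0.63.

>>> {"api": "creep_tool", "payload": {
  "steps": [
    [[0, 0, 0], [-0.072, -0.7, 0], 0.06],
    [[0, 0, 0], [-0.072, -0.7, 0], 0.06],
    [[0, 0, 0], [-0.072, -0.7, 0], 0.06],
    [[0, 0, 0], [-0.072, -0.7, 0], 0.06],
    [[0, 0, 0], [-0.074, -0.708, 0], 0.06],
    [[0, 0, 0.63], [0, 0, 0], 0.06],
    [[0, 0, 0.63], [0, 0, 0], 0.06],
    [[0, 0, 0], [0, 0, 0.8], 0.06],
    [[0, 0, 0], [0, 0, 0.8], 0.06],
    [[0, 0, 0], [0, 0, 0.6], 0.06],
    [[0, 0, 0], [0, 0, 0.5], 0.06],
    [[0, 0, 0], [0, 0, 0], 0.06],
    [[0, 0, 0], [0, 0, 0], 0.06]
  ]
}}

```text
clock: 16.85
position: [0.5831, -0.2714, 0.011]
tool_rot: [-3.141, -0.003, 2.59]
ft_force: [0.8, -0.3, 0.4]
finger_gap: 0.0603
gripper_force: 0.0
```

```bash
python3 -c "
from h import *
print(to(.5848,-.272,.011,58.4))"
```

```text
(array([-0.0018,  0.0004,  0.    ]), 'rz', np.float64(-0.0), 'tilt', array([-0.0024,  0.0011]))
```

To row units: -0.04 m is -0.8, -0.03 m is -0.6.

>>> {"api": "creep_tool", "payload": {
  "steps": [
    [[0, 0, 0], [0, 0, 0], 0.02],
    [[0, 0, 0], [0, 0, 0], 0.02],
    [[0, 0, 0], [0, 0, 0], 0.02],
    [[0, 0, 0], [0, 0, 0], 0.02],
    [[0, 0, 0], [0, 0, 0], 0.02],
    [[0, 0, 0], [0, 0, 0], 0.02],
    [[0, 0, 0], [0, 0, -0.6], 0.02],
    [[0, 0, 0], [0, 0, -0.8], 0.02],
    [[0, 0, 0], [0, 0, -0.8], 0.02],
    [[0, 0, 0], [0, 0, 0], 0.02]
  ],
  "grip_force": 12
}}

```text
clock: 17.85
position: [0.5873, -0.2733, 0.1282]
tool_rot: [3.141, 0.009, 2.59]
ft_force: [0.2, -0.7, 0.1]
finger_gap: 0.0388
gripper_force: 12.0
```

```bash
python3 -c "
from h import *
print(to(.4973,.1005,.12),to(.4973,.1005,.019))"
```

```text
(array([0.2726, 0.2712, 0.0059]), 'rz', np.float64(0.0), 'tilt', array([ 0.0084, -0.0039])) (array([0.2735, 0.2711, 0.1069]), 'rz', np.float64(0.0), 'tilt', array([ 0.0084, -0.0039]))
```

To row units: 0.04 m is 0.8, 0.035 m is 0.7.

>>> {"api": "creep_tool", "payload": {
  "steps": [
    [[0, 0, 0], [0.55, 0.54, 0], 0.02],
    [[0, 0, 0], [0.55, 0.54, 0], 0.02],
    [[0, 0, 0], [0.55, 0.54, 0], 0.02],
    [[0, 0, 0], [0.55, 0.54, 0], 0.02],
    [[0, 0, 0], [0.55, 0.54, 0], 0.02],
    [[0, 0, 0], [0.55, 0.54, 0], 0.02],
    [[0, 0, 0], [0.55, 0.54, 0], 0.02],
    [[0, 0, 0], [0.55, 0.54, 0], 0.02],
    [[0, 0, 0], [0.55, 0.54, 0], 0.02],
    [[0, 0, 0], [0.51, 0.56, 0], 0.02],
    [[0, 0, 0], [0, 0, 0], 0.02],
    [[0, 0, 0], [0, 0, 0.8], 0.02],
    [[0, 0, 0], [0, 0, 0.7], 0.02],
    [[0, 0, 0], [0, 0, 0.4], 0.02],
    [[0, 0, 0], [0, 0, 0], 0.02],
    [[0, 0, 0], [0, 0, 0], 0.02]
  ]
}}

```text
clock: 19.45
position: [0.4935, 0.1017, 0.0271]
tool_rot: [-3.141, -0.001, 2.589]
ft_force: [0.1, 1.0, 0.0]
finger_gap: 0.0386
gripper_force: 12.0
```

```bash
python3 -c "
from h import *
print(to(.4973,.1005,.018))"
```

```text
(array([-0.0039,  0.001 ,  0.0091]), 'rz', np.float64(0.0), 'tilt', array([-0.0009, -0.0002]))
```

To row units: -0.003 m is -0.06, 0.003 m is 0.06.

>>> {"api": "creep_tool", "payload": {
  "steps": [
    [[0, 0, 0], [-0.06, 0.02, 0], 0.02],
    [[0, 0, 0], [0, 0, 0.1], 0.02],
    [[0, 0, 0], [0, 0, 0.06], 0.02],
    [[0, 0, 0], [0, 0, 0.02], 0.02],
    [[0, 0, 0], [0, 0, 0], 0.02],
    [[0, 0, 0], [0, 0, 0], 0.05],
    [[0, 0, 0], [0, 0, 0], 0.05],
    [[0, 0, 0], [0, 0, 0], 0.05],
    [[0, 0, 0], [0, 0, -0.4], 0.05],
    [[0, 0, 0], [0, 0, -0.8], 0.05],
    [[0, 0, 0], [0, 0, -0.8], 0.05],
    [[0, 0, 0], [0, 0, -0.4], 0.04],
    [[0, 0, 0], [0, 0, 0], 0.04]
  ]
}}

```text
clock: 20.75
position: [0.4986, 0.1018, 0.1409]
tool_rot: [3.138, 0.004, 2.59]
ft_force: [-1.0, 0.6, 0.1]
finger_gap: 0.0402
gripper_force: 0.0
```

```bash
python3 -c "
from h import *
print(to(.457,-.401,.014,92.5))"
```

```text
(array([-0.2277, -0.4504,  0.1261]), 'rz', np.float64(-0.595), 'tilt', array([0.0052, 0.0011]))
```

>>> {"api": "creep_tool", "payload": {
  "steps": [
    [[0, 0, 0], [-0.456, -0.9, 0], 0.04],
    [[0, 0, 0], [-0.456, -0.9, 0], 0.04],
    [[0, 0, 0], [-0.456, -0.9, 0], 0.04],
    [[0, 0, 0], [-0.456, -0.9, 0], 0.04],
    [[0, 0, 0], [-0.456, -0.9, 0], 0.04],
    [[0, 0, 0], [-0.456, -0.9, 0], 0.04],
    [[0, 0, 0], [-0.456, -0.9, 0], 0.04],
    [[0, 0, 0], [-0.456, -0.9, 0], 0.04],
    [[0, 0, 0], [-0.456, -0.9, 0], 0.04],
    [[0, 0, 0], [-0.45, -0.908, 0], 0.04],
    [[0, 0, -0.75], [0, 0, 0], 0.04],
    [[0, 0, -0.75], [0, 0, 0], 0.04],
    [[0, 0, -0.75], [0, 0, 0], 0.04],
    [[0, 0, -0.725], [0, 0, 0], 0.04],
    [[0, 0, 0], [0, 0, 0], 0.04],
    [[0, 0, 0], [0, 0, 0], 0.04]
  ]
}}

```text
clock: 22.35
position: [0.4544, -0.3964, 0.1369]
tool_rot: [3.14, -0.001, -3.103]
ft_force: [-0.0, 0.0, -0.5]
finger_gap: 0.0401
gripper_force: 0.0
```

```bash
python3 - <<'E'
from h import *
k=cam("wrist");im,d=arm.get_image("wrist");cv2.imwrite("pics/w2.png",im)
W=cloud(d,"wrist",k);z=W[...,2]
P=W[(d>0)&(z>.028)&(z<.045)&(np.hypot(W[...,0]-.457,W[...,1]+.4)<.07)]
print(len(P));r=cv2.minAreaRect(P[:,:2].astype(np.float32)*1000);print(r,np.percentile(P[:,2],95))
print(to(.457,-.4,.014,92.5))
E
```

```text
1324
((458.6367492675781, -402.0686950683594), (99.41560363769531, 13.916441917419434), 2.8499417304992676) 0.03694922388161381
(array([-0.0025, -0.0037,  0.1232]), 'rz', np.float64(-0.004), 'tilt', array([-0.001 ,  0.0008]))
```

View pics/w2.png

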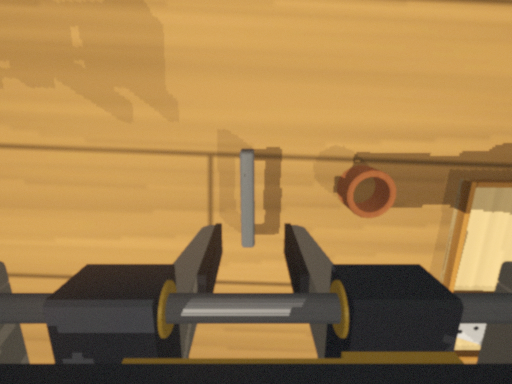

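The handle lies between the open fingers, from (248,150) to (248,245). The coupling at (368,190) is clear of them.

>>> {"api": "creep_tool", "payload": {
  "steps": [
    [[0, 0, 0], [-0.08, -0.106, 0], 0.04],
    [[0, 0, 0], [0, 0, 0.8], 0.04],
    [[0, 0, 0], [0, 0, 0.8], 0.04],
    [[0, 0, 0], [0, 0, 0.6], 0.04],
    [[0, 0, 0], [0, 0, 0.24], 0.04],
    [[0, 0, 0], [0, 0, 0], 0.04],
    [[0, 0, 0], [0, 0, 0], 0],
    [[0, 0, 0], [0, 0, 0], 0],
    [[0, 0, 0], [0, 0, 0], 0],
    [[0, 0, 0], [0, 0, 0], 0],
    [[0, 0, 0], [0, 0, 0], 0],
    [[0, 0, 0], [0, 0, 0], 0]
  ],
  "grip_force": 30
}}

```text
clock: 23.6
position: [0.4598, -0.4026, 0.0174]
tool_rot: [-3.14, 0.001, -3.098]
ft_force: [-1.0, 0.2, 7.1]
finger_gap: 0.0139
gripper_force: 30.0
```

>>> {"api": "creep_tool", "payload": {
  "steps": [
    [[0, 0, 0], [0, 0, -0.6], 0],
    [[0, 0, 0], [0, 0, -0.8], 0],
    [[0, 0, 0], [0, 0, -0.6], 0],
    [[0, 0, 0], [0, 0, 0], 0]
  ]
}}

```text
clock: 24.0
position: [0.4612, -0.4039, 0.1207]
tool_rot: [-3.136, 0.005, -3.098]
ft_force: [-0.2, 0.2, -2.1]
finger_gap: 0.0137
gripper_force: 30.0
```

```bash
python3 -c "
from h import *
print(to(.5015,-.1205,.12),to(.5015,-.1205,.0225))"
```

```text
(array([-0.0525,  0.2814, -0.0005]), 'rz', np.float64(0.0), 'tilt', array([ 0.0055, -0.0049])) (array([-0.052 ,  0.2819,  0.097 ]), 'rz', np.float64(0.0), 'tilt', array([ 0.0055, -0.0049]))
```

>>> {"api": "creep_tool", "payload": {
  "steps": [
    [[0, 0, 0], [-0.13, 0.7, 0], 0],
    [[0, 0, 0], [-0.13, 0.7, 0], 0],
    [[0, 0, 0], [-0.13, 0.7, 0], 0],
    [[0, 0, 0], [-0.13, 0.7, 0], 0],
    [[0, 0, 0], [-0.13, 0.7, 0], 0],
    [[0, 0, 0], [-0.13, 0.7, 0], 0],
    [[0, 0, 0], [-0.13, 0.7, 0], 0],
    [[0, 0, 0], [-0.13, 0.72, 0], 0],
    [[0, 0, 0], [0, 0, 0], 0],
    [[0, 0, 0], [0, 0, 0.8], 0],
    [[0, 0, 0], [0, 0, 0.6], 0],
    [[0, 0, 0], [0, 0, 0.3], 0],
    [[0, 0, 0], [0, 0, 0], 0],
    [[0, 0, 0], [0, 0, 0], 0]
  ]
}}

```text
clock: 25.4
position: [0.4985, -0.1193, 0.0308]
tool_rot: [3.141, -0.001, -3.099]
ft_force: [0.6, -0.5, -0.4]
finger_gap: 0.0139
gripper_force: 30.0
```

```bash
python3 -c "
from h import *
print(to(.5015,-.1205,.0235))"
```

```text
(array([-0.003 , -0.0013,  0.0073]), 'rz', np.float64(0.0), 'tilt', array([-0.0011,  0.0002]))
```

Lowering and releasing the handle, then lifting and moving off sideways so both fixed cameras can see.

>>> {"api": "creep_tool", "payload": {
  "steps": [
    [[0, 0, 0], [-0.06, -0.02, 0.06], 0],
    [[0, 0, 0], [0, 0, 0.06], 0],
    [[0, 0, 0], [0, 0, 0.026], 0],
    [[0, 0, 0], [0, 0, 0], 0],
    [[0, 0, 0], [0, 0, 0], 0.035],
    [[0, 0, 0], [0, 0, 0], 0.035],
    [[0, 0, 0], [0, 0, 0], 0.035],
    [[0, 0, 0], [0, 0, -0.6], 0.035],
    [[0, 0, 0], [0, 0, -0.8], 0.035],
    [[0, 0, 0], [0, 0, -1], 0.035],
    [[0, 0, 0], [0, 0, -1], 0.035]
  ]
}}

```text
clock: 26.5
position: [0.5013, -0.1197, 0.1955]
tool_rot: [3.141, -0.001, -3.098]
ft_force: [0.8, -0.1, 0.2]
finger_gap: 0.0352
gripper_force: 0.0
```

>>> {"api": "creep_tool", "payload": {
  "steps": [
    [[0, 0, 0], [0, -0.9, 0], 0.035],
    [[0, 0, 0], [0, -0.9, 0], 0.035],
    [[0, 0, 0], [0, -0.9, 0], 0.035],
    [[0, 0, 0], [0, -0.9, 0], 0.035],
    [[0, 0, 0], [0, -0.9, 0], 0.035],
    [[0, 0, 0], [0, -0.9, 0], 0.035],
    [[0, 0, 0], [0, -0.9, 0], 0.035],
    [[0, 0, 0], [0, -0.9, 0], 0.035],
    [[0, 0, 0], [0, 0, 0], 0.035],
    [[0, 0, 0], [0, 0, 0], 0.035],
    [[0, 0, 0], [0, 0, 0], 0.035]
  ]
}}

```text
clock: 27.6
position: [0.5173, -0.4784, 0.1935]
tool_rot: [3.141, -0.001, -3.098]
ft_force: [-1.2, -0.0, -0.2]
finger_gap: 0.0347
gripper_force: 0.0
```

```bash
python3 - <<'E'
from h import *
for n in("top","side"):
    im,d=arm.get_image(n);cv2.imwrite(f"pics/{n}2.png",im);W=cloud(d,n);z=W[...,2]
    for c,r in(((.665,.1405),.038),((.581,.121),.038),((.4973,.1005),.038),((.6125,-.118),.038),((.5015,-.1205),.06),((.446,-.28),.03),((.465,.398),.03)):
        P=W[(np.hypot(W[...,0]-c[0],W[...,1]-c[1])<r)&(d>0)&(z>(.008 if r==.03 else .026))&(z<.085)]
        if len(P):
            q=cv2.minAreaRect(P[:,:2].astype(np.float32)*1000)
            print(n,c,len(P),"z95",np.percentile(P[:,2],95).round(4),"mean",P.mean(0).round(4),np.round(q[0]),np.round(q[1]),round(q[2]))
E
python3 -c "
import cv2
a=cv2.imread('pics/top2.png')[110:260,190:410];b=cv2.imread('pics/side2.png')[110:260,160:380]
cv2.imwrite('pics/c2.png',cv2.resize(cv2.vconcat([a,b]),None,fx=2,fy=2,interpolation=2))"
```

```text
top (0.665, 0.1405) 59 z95 0.0684 mean [0.6664 0.1179 0.0616] [669. 118.] [41.  8.] 17
top (0.581, 0.121) 228 z95 0.0568 mean [0.5799 0.1179 0.0521] [581. 118.] [42. 42.] 46
top (0.4973, 0.1005) 178 z95 0.0405 mean [0.4996 0.0977 0.0353] [499.  99.] [37. 36.] 89
top (0.6125, -0.118) 73 z95 0.0677 mean [ 0.6178 -0.0992  0.0584] [ 619. -100.] [ 8. 40.] 73
top (0.5015, -0.1205) 228 z95 0.0439 mean [ 0.5006 -0.1199  0.0401] [ 501. -120.] [100.  14.] 2
top (0.446, -0.28) 238 z95 0.0373 mean [ 0.4461 -0.279   0.0292] [ 446. -280.] [49. 48.] 20
top (0.465, 0.398) 184 z95 0.0223 mean [0.4641 0.3971 0.0184] [465. 397.] [39. 37.] 13
side (0.665, 0.1405) 131 z95 0.0668 mean [0.6668 0.1246 0.0492] [667. 123.] [40. 16.] 17
side (0.581, 0.121) 133 z95 0.0582 mean [0.5763 0.1303 0.0498] [579. 125.] [37. 43.] 60
side (0.4973, 0.1005) 82 z95 0.0419 mean [0.4959 0.1081 0.0353] [496. 107.] [37. 29.] 15
side (0.6125, -0.118) 99 z95 0.0671 mean [ 0.615  -0.0945  0.0485] [615. -95.] [16. 43.] 76
side (0.5015, -0.1205) 114 z95 0.0447 mean [ 0.4968 -0.1142  0.0386] [ 498. -115.] [101.  20.] 4
side (0.446, -0.28) 130 z95 0.0373 mean [ 0.4436 -0.2728  0.0265] [ 443. -275.] [49. 48.] 50
side (0.465, 0.398) 153 z95 0.0227 mean [0.4611 0.405  0.0185] [463. 402.] [40. 39.] 20
```

View pics/c2.png

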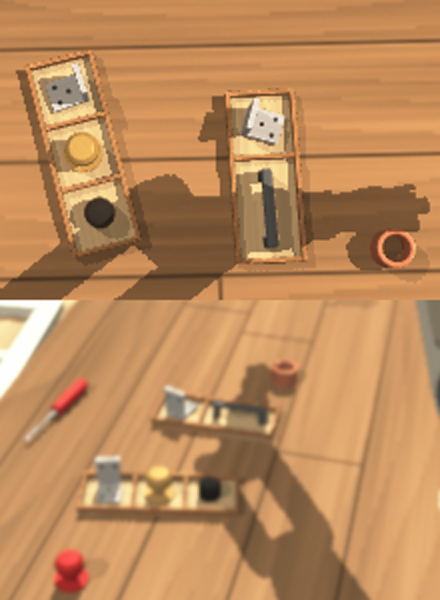

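The crop shows all five parts centred in their compartments: bracket (68,90), knob (82,150) and stop (100,212) in the door tray, bracket (265,122) and handle (268,208) in the drawer tray. Their tops stand about 6 mm above bench height, so they are on the tray floors. The nut and coupling have not moved.

```bash
python3 -c "
from cell import arm
print(arm.hand_in())"
```

```text
the job is handed in; nothing more can be done
None
```

Both kits are made up and the job was handed in at about 28 s; the last pictures showed all five parts upright on the tray floors in their compartments, with the hex nut and pipe coupling unmoved, though hand-in returned no verdict.

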